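# Vent the larger piston cylinder, draw its rod to the groove and hold

### The job

Charge the larger of the two upright piston cylinders: push the sprung vent plunger on its own foot plate fully down and let it come back up, then grip its rod and draw it straight up, without forcing it sideways in the bore, until the groove round the rod is level with the top of the barrel (the rod comes up about 45 mm; do not overshoot far or pull it out). Finish with the rod held still there in the gripper: do not let go. Leave the smaller cylinder and everything else on the bench alone.

Things in the scene. Friction and masses are not known exactly. Their poses are not given: they have to be found in the camera images.
- big_unit: The larger of two fixed piston cylinders. Grey foot plate 170x70x12 mm, long side along x; origin at the centre of its underside. Upright metal barrel 52 mm across, 98 mm high on the plate, axis at x = +40 mm, y = 0; blind bore 21.6 mm wide down to the plate. A round tower, 34 mm across, 43 mm high on the plate, at x = -45 mm carries the vent plunger.
- big_mouth (a point): Centre of the bore's mouth, at the level of the barrel's top face, on the barrel's axis (110 mm above the worktop).
- big_vent_top (a point): Centre of the top of this unit's vent plunger: a metal mushroom head 24 mm across (flat of 18 mm), 84 mm above the worktop when up; moves with the plunger, straight down.
- big_vent (a joint): Stroke of this unit's vent plunger in m: 0 = up (sprung), 0.010 = fully down on its stop. The spring needs about 2.3 N to start and 7 N at the bottom; it comes back up by itself.
- big_rod: Loose metal piston rod in that barrel, 20 mm across, 120 mm long, about 300 g; origin at the centre of its foot, z along the rod to its knob. It starts on the bottom of the bore. On top a round black knurled knob, 34 mm across, 30 mm high; 22 mm of bare rod shows below it at the start. Only the bore guides it: let go, it drops back.
- big_groove (a point): Middle of the groove turned round the rod (6 mm high, 3 mm deep, 53 mm above the rod's foot). At the start it is hidden in the bore, 45 mm below the barrel's top.
- big_knob (a point): Centre of the knob on that rod, at mid height (147 mm above the worktop at the start): the place to grip.
- small_unit: The smaller of two fixed piston cylinders. Grey foot plate 170x70x12 mm, long side along x; origin at the centre of its underside. Upright metal barrel 34 mm across, 78 mm high on the plate, axis at x = +40 mm, y = 0; blind bore 13.6 mm wide down to the plate. A round tower, 34 mm across, 43 mm high on the plate, at x = -45 mm carries the vent plunger.
- small_mouth (a point): Centre of the bore's mouth, at the level of the barrel's top face, on the barrel's axis (90 mm above the worktop).
- small_vent_top (a point): Centre of the top of this unit's vent plunger: a metal mushroom head 24 mm across (flat of 18 mm), 84 mm above the worktop when up; moves with the plunger, straight down.
- small_vent (a joint): Stroke of this unit's vent plunger in m: 0 = up (sprung), 0.010 = fully down on its stop. The spring needs about 2.3 N to start and 7 N at the bottom; it comes back up by itself.
- small_rod: Loose metal piston rod in that barrel, 12 mm across, 100 mm long, about 120 g; origin at the centre of its foot, z along the rod to its knob. It starts on the bottom of the bore. On top a round black knurled knob, 22 mm across, 24 mm high; 22 mm of bare rod shows below it at the start. Only the bore guides it: let go, it drops back.
- small_groove (a point): Middle of the groove turned round the rod (6 mm high, 3 mm deep, 43 mm above the rod's foot). At the start it is hidden in the bore, 35 mm below the barrel's top.
- small_knob (a point): Centre of the knob on that rod, at mid height (124 mm above the worktop at the start): the place to grip.
- measuring_cup: Bystander: clear empty plastic cup, 51 mm across, 55 mm high; leave it where it is. Origin at the centre of its underside.
- reagent_bottle: Bystander: white screw-capped reagent bottle, 48 mm across, 105 mm high; leave it where it is. Origin at the centre of its underside.
- marker_pen: Bystander: marker pen, 131 mm long, lying; leave it where it is. Origin at the centre of its underside.
- specimen_cup: Bystander: capped specimen cup, 48 mm across, 50 mm high; leave it where it is. Origin at the centre of its underside.
Not all that is in view belongs to the job. What is shaped like the big_rod but purple or yellow is not meant.

How it is judged:
By the outcome, as a careful person would: the job done as asked, in the order asked, and still so for the second after the job is handed in, while the arm keeps its last pose, push and grip.
It also fails if it takes over 51 s, if anything falls off the work surface, if the arm or the gripper's body presses on something with over 40 N, if the wrist force passes 120 N, or if a joint passes its speed limit or range.

### The arm

A 7-joint arm with a two-finger parallel gripper is mounted at the origin on a cart in front of the work surface, level with it; the furniture and walls round the work are solid. World frame = base frame: x ahead of the robot, y to its left, z up, the work surface at z = 0. Lengths are in m, angles in rad, forces in N, time in s.
With the tool pointing down it reaches from about 0.35 to 0.9 m from the base axis. Payload 8.1 kg.
Tool frame: the origin (TCP) lies at the very end of the fingers, on their centre line; the grasp point (between the pads) lies 19 mm behind it; z points along the fingers, y is the line along which they close (so a half turn about z gives the same grasp; the last joint's range is limited). The gripper opens to 92 mm and grips with 3 to 60 N. Pads are 19 mm wide; open, the fingers measure 130 mm over their backs; the gripper's body (75 mm by 190 mm) begins 47 mm behind the grasp point.
Start: joints at [1.075, 0.434, 0.025, 1.573, -0.012, 1.134, -0.075], TCP at [0.239, -0.577, 0.227] pointing down, gripper open.
Joint ranges: [-2.62, 2.62], [-0.44, 2.09], [-1.27, 1.32], [0.08, 2.57], [-1.32, 4.46], [0.12, 2], [-2.74, 2.74]. Speed limits (rad/s): [2.22, 2.22, 3.01, 3.01, 3.14, 3.14, 3.14].

### API

Orientations are given as a rotation vector (axis times angle).
In Python, from cell import arm gives the robot as it stands.
- The arm moves only by the tool jog_arm, never from a script. Its argument "rows" is a list of rows, each a list of 3 entries, a list of its own where there are three numbers: the shift along the world's x, y, z in cm, then the turn, a rotation vector about the world's x, y, z in degrees, then the opening, from 0 (shut) to 1 (fully open). A call has 1 to 8 rows; each row is the pose to reach, as a shift and turn from the pose commanded when the call began; what a row does not reach only later rows make up. A row lasts 1/8 s, in which the tool goes at most 62.5 mm and 10.7 degrees, less where a joint would pass 70% of its speed; a pose out of reach is approached as far as the arm can. A call with a gripper value outside its range is refused whole. The fingers move at their own pace and stop on an object; "newtons" is the grip in N (left out, the last holds). Time passes only in rows, so rows that repeat a pose let the fingers close. It gives the time, the measured TCP pose, the force, the opening and the grip force at its end, in the units of the state.
- arm.observe(): the state, without advancing time (a new reading comes with each control period).
- arm.get_image(name): name is "side" or "top"; returns a dict with "img" (400x640x3 uint8, red, green, blue), "depth" (400x640 float32, m along the optical axis (not along the pixel's ray), 0 where there is no reading), "fx", "fy", "cx", "cy" (pixels), "rvec" (rotation vector, rad) and "tvec" (3), from world to camera coordinates, as OpenCV has them. Camera axes: x right, y down, z forward; pixel columns grow to the right and rows downward; lengths in m; the calibration is good to about 2 mm. A picture is of the moment at which its call begins.
- arm.sign_off(): hands the job in; it is judged then, once.
The state is a dict: "clock": time; "joints": joint angles; "dq": joint speeds; "joint_efforts": joint torques, N m; "position": TCP position; "ee_rot": TCP orientation; "force": force on the tool from outside, world axes, zero at the start; "ft_torque": the same for the moment, N m; "width": opening from 0.0 (shut) to 1.0 (fully open); "gripper_force": force on a finger pad.
Only numpy, scipy, OpenCV 4.12 (cv2) and the standard library are available. Lean on these libraries where they do the work, as an engineer would, in place of code of your own. Each camera call takes 0.05 s, during which the arm holds its last target. There are 200 camera calls.

## Working session

There is one attempt and no reset: what is moved stays moved. The work goes in short steps, Python scripts to look and compute and a tool call to move; the robot and the scene stay as the last step left them, time stands still between calls to the robot, and variables do not carry over. Pictures are saved under pics/ and viewed, at most 10 in all, crops included, and the job is handed in when it is done.

Besides the shell and the picture viewer there is one more tool, called after "Emit:" as name(argument=value, ...) on one line, values as JSON. jog_arm: Moves the arm, as the interface text tells. Its arguments: {"type":"object","properties":{"rows":{"type":"array","items":{"type":"array"}},"newtons":{"type":"number"}},"required":["rows"]}

```bash
mkdir -p pics
cat > h.py <<'E'
import numpy as np,cv2
from cell import arm
def grab(n,f):
    d=arm.get_image(n); cv2.imwrite('pics/%s.png'%f,d['img'][:,:,::-1]); 
    np.savez('%s.npz'%f,**d); return d
def pts(d):
    R=cv2.Rodrigues(np.array(d['rvec'],float))[0]; v,u=np.mgrid[0:400,0:640]; z=d['depth']
    c=np.stack([(u-d['cx'])/d['fx']*z,(v-d['cy'])/d['fy']*z,z],-1)
    return (c-np.array(d['tvec']).ravel())@R
E
python3 - <<'E'
from h import *
for n in('top','side'):
    d=grab(n,n+'0'); P=pts(d); R=cv2.Rodrigues(np.array(d['rvec'],float))[0]
    print(n,d['fx'],'cam',-R.T@np.array(d['tvec']).ravel(),R.round(2).tolist())
s=arm.observe();print({k:np.round(v,3) for k,v in s.items()})
E
```

```text
top 460.1685589989227 cam [ 0.54164642 -0.03017672  1.20685195] [[0.02, -1.0, -0.0], [-1.0, -0.02, -0.09], [0.09, 0.0, -1.0]]
side 374.9498170858563 cam [0.26962806 0.73158304 0.66706743] [[-0.9, -0.43, 0.01], [-0.24, 0.5, -0.83], [0.35, -0.75, -0.56]]
{'clock': np.float64(0.1), 'joints': array([ 1.075,  0.435,  0.025,  1.574, -0.012,  1.134, -0.075]), 'dq': array([ 0.   , -0.001, -0.001, -0.004,  0.002, -0.   , -0.001]), 'joint_efforts': array([ 4.0000e-03, -6.6913e+01,  9.8900e-01, -3.1515e+01, -6.0000e-02,
        3.7000e-02,  0.0000e+00]), 'position': array([ 0.239, -0.577,  0.226]), 'ee_rot': array([-3.08e+00, -6.13e-01,  1.00e-03]), 'force': array([ 0.164, -0.263,  0.124]), 'ft_torque': array([ 0.005, -0.03 ,  0.055]), 'gripper_force': np.float64(0.0), 'width': np.float64(1.001)}
```

View pics/top0.png

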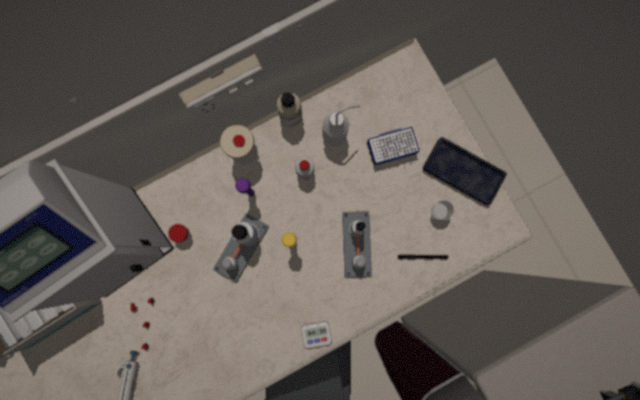

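View pics/side0.png

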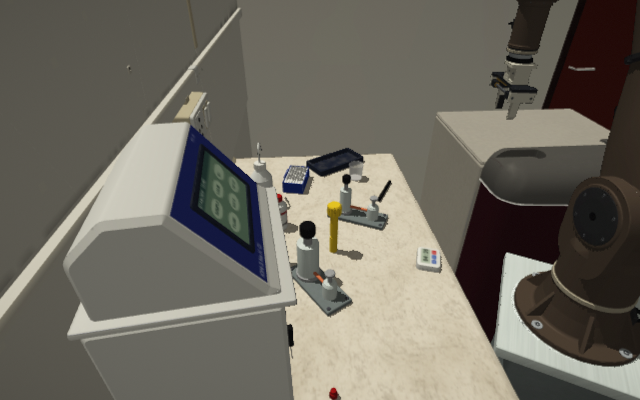

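The top view shows two units. One has a black knob at (239,232) and its vent at (230,263); the other has its knob at (359,227) and its vent at (359,262). The yellow rod at (289,240) and the purple one at (243,186) are decoys. The left unit has the wider barrel and knob, so it should be the big one. I'll confirm that with a crop and measure it.

Run:
```python
from h import *
from scipy.optimize import least_squares
d=dict(np.load('top0.npz')); P=pts(d); s=dict(np.load('side0.npz')); Q=pts(s)
a=cv2.resize(d['img'][150:300,190:390],(800,600),interpolation=cv2.INTER_CUBIC)[:,:,::-1]; cv2.imwrite('pics/crop.png',a)
def fit(X,r=None):
    c=cv2.minEnclosingCircle(X[:,:2].astype(np.float32)); return np.round(c[0],4),round(c[1],4),len(X),X.mean(0).round(4)
def sel(P,u0,u1,v0,v1,z0,z1):
    X=P[v0:v1,u0:u1].reshape(-1,3); return X[(X[:,2]>z0)&(X[:,2]<z1)]
for nm,k,v in(('big',(220,260,215,250),(215,245,248,280)),('small',(345,375,210,245),(345,375,248,275))):
    z=0.155 if nm=='big' else .13
    print(nm,'knobtop',fit(sel(P,*k,z,z+.02)),'\n barrel',fit(sel(P,*k,(.105 if nm=='big' else .085),(.116 if nm=='big' else .096))),'\n vent',fit(sel(P,*v,.079,.09)))
    X=sel(P,k[0]-20,k[1]+15,k[2]-15,v[3]+10,.008,.017)
    r=cv2.minAreaRect(X[:,:2].astype(np.float32)); print(' plate',r)
# side
X=sel(Q,290,325,215,245,.13,.165);print('side knob',fit(X),X[:,2].max())
X=sel(Q,315,345,265,290,.079,.09);print('side vent',fit(X),X[:,2].max())
X=sel(P,275,305,228,270,.05,.3);print('yellow',fit(X),X[:,2].max(),X.min(0),X.max(0))
X=sel(P,232,262,176,215,.05,.3);print('purple',X.min(0),X.max(0))
```

```text
big knobtop (array([0.5799, 0.1509]), 0.0181, 184, array([0.5798, 0.1507, 0.1617])) 
 barrel (array([0.5801, 0.1508]), 0.026, 170, array([0.5779, 0.1429, 0.1103])) 
 vent (array([0.505 , 0.1919]), 0.0117, 74, array([0.5051, 0.1912, 0.0842]))
 plate ((0.5507426261901855, 0.17345324158668518), (0.13932092487812042, 0.18955782055854797), 88.41154479980469)
small knobtop (array([ 0.6012, -0.1281]), 0.0118, 73, array([ 0.6009, -0.1279,  0.1354])) 
 barrel (array([ 0.6011, -0.1282]), 0.0168, 65, array([ 0.5986, -0.1241,  0.0901])) 
 vent (array([ 0.5162, -0.1326]), 0.0119, 74, array([ 0.5163, -0.1328,  0.0843]))
 plate ((0.5601358413696289, -0.11281700432300568), (0.16995446383953094, 0.10494344681501389), 2.8674728870391846)
side knob (array([0.5819, 0.1519]), 0.0183, 255, array([0.5789, 0.1582, 0.1533])) 0.16440715209020085
side vent (array([0.5076, 0.1922]), 0.0119, 71, array([0.5067, 0.1941, 0.0827])) 0.08572680928721778
yellow (array([0.565 , 0.0373]), 0.0179, 180, array([0.5648, 0.0369, 0.1494])) 0.1546915507009671 [0.54832199 0.02007131 0.12625541] [0.58274957 0.05456173 0.15469155]
purple [0.67139335 0.13219873 0.05458393] [0.7061892  0.16502985 0.15501577]
```

View pics/crop.png

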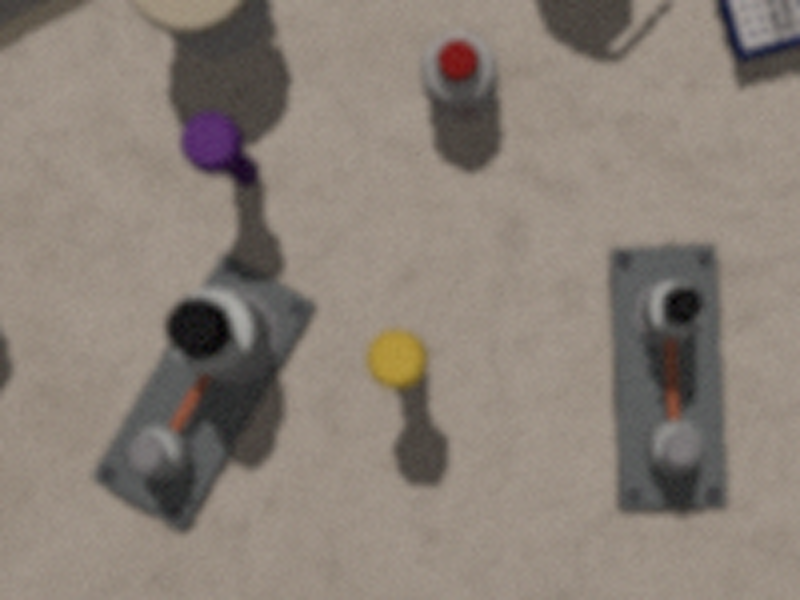

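The crop confirms it. The big unit is at the left of the top view, with a black knob 36 mm across at (200,328) in the crop, a 52 mm barrel, and its vent at (152,450). The yellow, purple and small ones are not meant. The big knob is at (0.581, 0.151) and the vent at (0.506, 0.192). The unit's axis runs at −28.7°, so I'll turn the gripper +129° to put its long side across that axis, clear of the knob while it presses.

Emit:
jog_arm(rows=[[[2, 3, 6], [0, 0, 10], 0], [[6, 9, 9], [0, 0, 20], 0], [[9, 15, 9], [0, 0, 30], 0], [[11, 21, 9], [0, 0, 40], 0], [[13, 27, 9], [0, 0, 50], 0], [[15, 33, 9], [0, 0, 60], 0], [[17, 39, 9], [0, 0, 70], 0], [[18, 44, 9], [0, 0, 79], 0]], newtons=20)

```text
clock: 1.1
position: [0.4157, -0.1505, 0.3167]
ee_rot: [1.981, 2.438, -0.0]
force: [1.2, 0.2, 0.0]
width: 0.18
gripper_force: 0.0
```

Emit:
jog_arm(rows=[[[2, 6, 0], [0, 0, 9], 0], [[4, 12, 0], [0, 0, 18], 0], [[6, 18, 0], [0, 0, 27], 0], [[7.5, 24, 0], [0, 0, 36], 0], [[8.5, 29, -2], [0, 0, 44], 0], [[8.7, 32.9, -6], [0, 0, 50], 0], [[8.7, 32.9, -11], [0, 0, 50], 0], [[8.7, 32.9, -11], [0, 0, 50], 0]])

```text
clock: 2.1
position: [0.5002, 0.1753, 0.2036]
ee_rot: [-0.77, -3.039, 0.007]
force: [0.2, 0.5, 1.3]
width: 0.0
gripper_force: 0.0
```

Run:
```python
from h import *
s=arm.observe();print({k:np.round(s[k],4) for k in('clock','joints','position','ee_rot','force','width')})
d=grab('side','s1'); t=grab('top','t1')
a=cv2.resize(d['img'][130:330,220:420],(600,600)); b=cv2.resize(t['img'][190:310,170:290],(200,200))
cv2.imwrite('pics/s1c.png',np.hstack([a,cv2.copyMakeBorder(b,0,400,0,0,0)])[:,:,::-1])
```

```text
{'clock': np.float64(2.1), 'joints': array([ 0.1243,  0.4114, -0.7532,  1.7835,  0.3136,  1.0787,  0.3346]), 'position': array([0.5002, 0.1753, 0.2036]), 'ee_rot': array([-0.7703, -3.0394,  0.0067]), 'force': array([0.19  , 0.4749, 1.2627]), 'width': np.float64(0.0004)}
```

View pics/s1c.png

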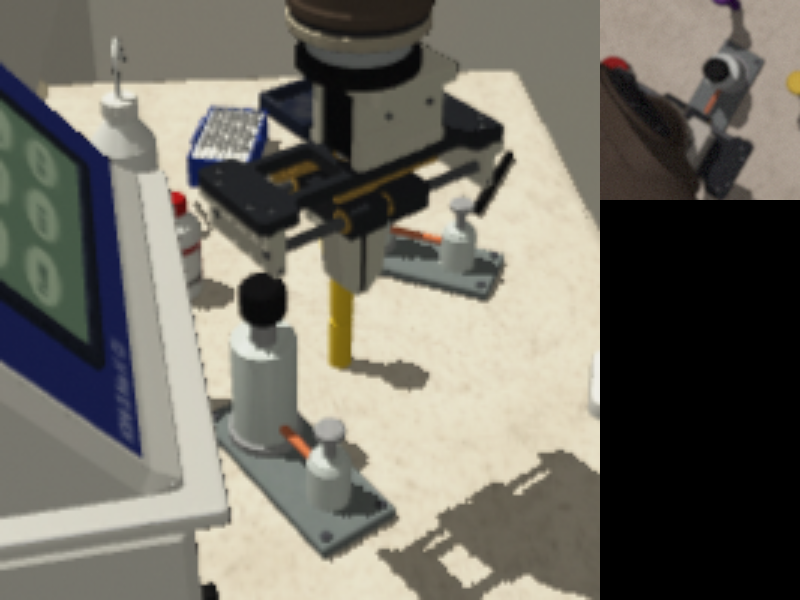

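The gripper is just short of the vent, with its long side across the unit as intended. The instrument on the left (red-handled corner in the top view) is close, so I'll check its clearance.

Run:
```python
from h import *
s=arm.observe();print({k:np.round(s[k],4) for k in('clock','position','ee_rot','force')})
for f in('top0','side0'):
    P=pts(dict(np.load(f+'.npz'))).reshape(-1,3)
    for c in((.506,.192),(.581,.151)):
        D=P[:,:2]-c; a=np.deg2rad(61.3); al=D@[np.cos(a),np.sin(a)]; pe=D@[np.sin(a),-np.cos(a)]
        for z in(.05,.1,.14,.19):
            m=(P[:,2]>z)&(P[:,2]<.6)&(abs(pe)<.06)&(al>.03)&(al<.35)
            print(f,c,z,m.sum(),al[m].min().round(3) if m.any() else None, end=' | ')
        print()
```

```text
{'clock': np.float64(2.2), 'position': array([0.5028, 0.1762, 0.2077]), 'ee_rot': array([-7.7430e-01, -3.0446e+00,  1.0000e-04]), 'force': array([ 0.9645, -0.9973,  0.2836])}
top0 (0.506, 0.192) 0.05 12037 0.126 | top0 (0.506, 0.192) 0.1 11399 0.139 | top0 (0.506, 0.192) 0.14 10957 0.139 | top0 (0.506, 0.192) 0.19 10333 0.139 | 
top0 (0.581, 0.151) 0.05 9641 0.244 | top0 (0.581, 0.151) 0.1 9238 0.244 | top0 (0.581, 0.151) 0.14 8877 0.244 | top0 (0.581, 0.151) 0.19 8368 0.244 | 
side0 (0.506, 0.192) 0.05 7199 0.14 | side0 (0.506, 0.192) 0.1 7199 0.14 | side0 (0.506, 0.192) 0.14 7199 0.14 | side0 (0.506, 0.192) 0.19 7199 0.14 | 
side0 (0.581, 0.151) 0.05 7169 0.249 | side0 (0.581, 0.151) 0.1 7169 0.249 | side0 (0.581, 0.151) 0.14 7169 0.249 | side0 (0.581, 0.151) 0.19 7169 0.249 |
```

The instrument is at least 126 mm away along the gripper's long side, against a 95 mm half length, so it clears. Next I align over the vent.

Emit:
jog_arm(rows=[[[0.3, 1.6, 0], [0, 0, 0], 0], [[0.3, 1.6, -5], [0, 0, 0], 0], [[0.3, 1.6, -10], [0, 0, 0], 0], [[0.3, 1.6, -10], [0, 0, 0], 0], [[0.3, 1.6, -10], [0, 0, 0], 0]])

```text
clock: 2.82
position: [0.5069, 0.1939, 0.1092]
ee_rot: [0.773, 3.043, 0.004]
force: [0.1, 0.1, 0.7]
width: 0.01
gripper_force: 0.0
```

Emit:
jog_arm(rows=[[[-0.1, -0.2, -1.5], [0, 0, 0], 0], [[-0.1, -0.2, -2.2], [0, 0, 0], 0], [[-0.1, -0.2, -2.8], [0, 0, 0], 0], [[-0.1, -0.2, -3.3], [0, 0, 0], 0], [[-0.1, -0.2, -3.5], [0, 0, 0], 0], [[-0.1, -0.2, -3.6], [0, 0, 0], 0], [[-0.1, -0.2, -3.6], [0, 0, 0], 0]])

```text
clock: 3.7
position: [0.5051, 0.1903, 0.0737]
ee_rot: [0.773, 3.042, -0.002]
force: [-10.0, -8.9, 40.9]
width: 0.003
gripper_force: 20.4
```

The plunger is on its stop: TCP z is 0.074 and the force has jumped. I'll lift off now.

Emit:
jog_arm(rows=[[[0, 0, 0.3], [0, 0, 0], 0], [[0, 0, 1.5], [0, 0, 0], 0], [[0, 0, 4], [0, 0, 0], 0], [[0, 0, 9], [0, 0, 0], 0.3], [[0, 0, 14], [0, 0, 0], 0.8], [[0, 0, 15], [0, 0, 0], 0.8], [[0, 0, 15], [0, 0, 0], 0.8]], newtons=20)

```text
clock: 4.58
position: [0.5046, 0.1905, 0.221]
ee_rot: [0.773, 3.044, 0.001]
force: [-0.3, 0.0, -0.5]
width: 0.387
gripper_force: 0.0
```

Run:
```python
from h import *
d=grab('side','s2'); Q=pts(d); s=arm.observe();print({k:np.round(s[k],4) for k in('clock','position','ee_rot','force','width')})
def f(u0,u1,v0,v1,z0,z1):
    X=Q[v0:v1,u0:u1].reshape(-1,3); X=X[(X[:,2]>z0)&(X[:,2]<z1)]; c=cv2.minEnclosingCircle(X[:,:2].astype(np.float32)); print(np.round(c[0],4),c[1],len(X),np.median(X[:,2]),X[:,2].max())
f(315,345,265,290,.07,.09); f(290,325,215,245,.13,.17); f(290,325,235,285,.03,.105)
cv2.imwrite('pics/s2c.png',cv2.resize(d['img'][130:330,220:420],(600,600))[:,:,::-1])
```

```text
{'clock': np.float64(4.625), 'position': array([0.5041, 0.1901, 0.2199]), 'ee_rot': array([-7.7330e-01, -3.0441e+00,  1.1000e-03]), 'force': array([-1.0245, -0.201 , -0.2654]), 'width': np.float64(0.4311)}
[0.5071 0.1929] 0.011519691906869411 83 0.0829138877907974 0.08526984820403517
[0.5825 0.1522] 0.018306748941540718 255 0.1568783305297906 0.16412934566434556
[0.5602 0.1825] 0.04836148023605347 579 0.06584814946788745 0.10497791944514981
```

View pics/s2c.png

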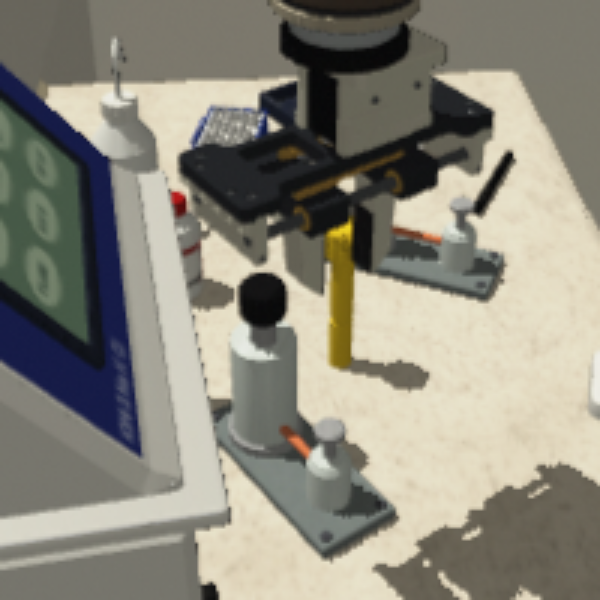

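The plunger is back up (head at z 0.083, as before). Next I move over the knob.

Emit:
jog_arm(rows=[[[4, -2, 0], [0, 0, 0], 0.8], [[7.7, -3.9, 0], [0, 0, 0], 0.8], [[7.7, -3.9, -1], [0, 0, 0], 0.8], [[7.7, -3.9, -2], [0, 0, 0], 0.8], [[7.7, -3.9, -2], [0, 0, 0], 0.8]])

```text
clock: 5.25
position: [0.5797, 0.152, 0.1991]
ee_rot: [-0.77, -3.043, 0.002]
force: [0.5, -0.2, 0.9]
width: 0.795
gripper_force: 0.0
```

Emit:
jog_arm(rows=[[[0.1, 0, -3], [0, 0, 0], 0.7], [[0.1, 0, -6], [0, 0, 0], 0.6], [[0.1, 0, -7.1], [0, 0, 0], 0.55], [[0.1, 0, -7.1], [0, 0, 0], 0.5], [[0.1, 0, -7.1], [0, 0, 0], 0.45], [[0.1, 0, -7.1], [0, 0, 0], 0.45]], newtons=5)

```text
clock: 6.0
position: [0.5831, 0.1518, 0.1309]
ee_rot: [0.773, 3.043, 0.001]
force: [-0.2, 0.2, 0.4]
width: 0.452
gripper_force: 0.0
```

Emit:
jog_arm(rows=[[[0, 0, 0], [0, 0, 0], 0.4], [[0, 0, 0], [0, 0, 0], 0.3], [[0, 0, 0], [0, 0, 0], 0.3], [[0, 0, 0], [0, 0, 0], 0.3]], newtons=5)

```text
clock: 6.5
position: [0.5827, 0.1515, 0.1301]
ee_rot: [0.773, 3.044, 0.0]
force: [-0.5, 0.3, 4.2]
width: 0.37
gripper_force: 5.0
```

Run:
```python
from h import *
d=grab('side','s3'); s=arm.observe();print({k:np.round(s[k],4) for k in('clock','position','ee_rot','force','ft_torque','width','gripper_force')})
cv2.imwrite('pics/s3c.png',cv2.resize(d['img'][170:290,240:360],(600,600),interpolation=cv2.INTER_CUBIC)[:,:,::-1])
```

```text
{'clock': np.float64(6.55), 'position': array([0.5828, 0.1515, 0.1301]), 'ee_rot': array([7.7330e-01, 3.0444e+00, 4.0000e-04]), 'force': array([-0.2737, -1.1115,  5.1719]), 'ft_torque': array([-0.079 , -0.0401, -0.0212]), 'width': np.float64(0.3661), 'gripper_force': np.float64(5.0002)}
```

View pics/s3c.png

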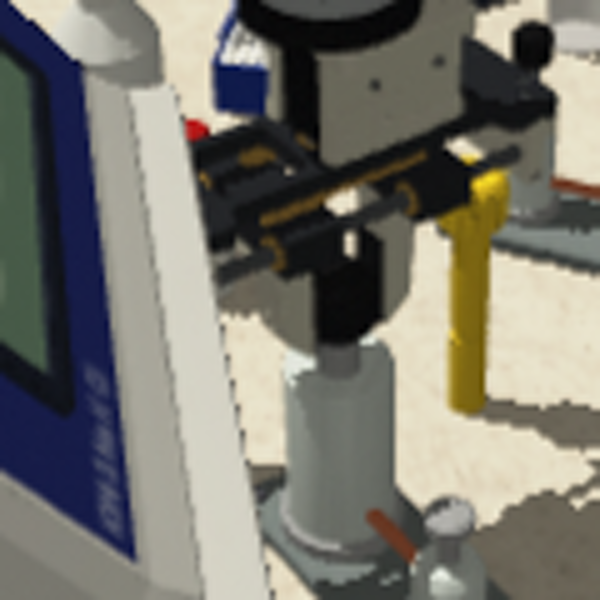

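The knob is between the fingers (width 33.7 mm) and lateral force is small. I'll tighten the grip and lift slowly.

Emit:
jog_arm(rows=[[[0, 0, 0], [0, 0, 0], 0.2], [[0, 0, 0], [0, 0, 0], 0.2], [[0, 0, 0.3], [0, 0, 0], 0.2], [[0, 0, 0.5], [0, 0, 0], 0.2], [[0, 0, 0.5], [0, 0, 0], 0.2]], newtons=25)

```text
clock: 7.18
position: [0.5823, 0.1514, 0.1345]
ee_rot: [-0.773, -3.044, 0.0]
force: [-0.4, -0.4, -3.0]
width: 0.365
gripper_force: 25.0
```

The reading is −3 N, which is just the rod's weight, with almost no side load. I'll carry on.

Emit:
jog_arm(rows=[[[0, 0, 0.4], [0, 0, 0], 0.2], [[0, 0, 0.8], [0, 0, 0], 0.2], [[0, 0, 1.2], [0, 0, 0], 0.2], [[0, 0, 1.6], [0, 0, 0], 0.2], [[0, 0, 2.0], [0, 0, 0], 0.2], [[0, 0, 2.0], [0, 0, 0], 0.2]])

```text
clock: 7.92
position: [0.5827, 0.1516, 0.1552]
ee_rot: [0.773, 3.044, 0.001]
force: [-0.4, 0.1, -3.1]
width: 0.365
gripper_force: 25.0
```

Emit:
jog_arm(rows=[[[0, 0, 0.4], [0, 0, 0], 0.2], [[0, 0, 0.8], [0, 0, 0], 0.2], [[0, 0, 1.2], [0, 0, 0], 0.2], [[0, 0, 1.6], [0, 0, 0], 0.2], [[0, 0, 2.0], [0, 0, 0], 0.2], [[0, 0, 2.0], [0, 0, 0], 0.2], [[0, 0, 2.0], [0, 0, 0], 0.2]])

```text
clock: 8.8
position: [0.5824, 0.1514, 0.1746]
ee_rot: [-0.773, -3.045, 0.0]
force: [0.8, -0.5, -4.1]
width: 0.362
gripper_force: 25.0
```

Run:
```python
from h import *
d=grab('side','s4'); s=arm.observe();print({k:np.round(s[k],4) for k in('clock','position','ee_rot','force','ft_torque','width','gripper_force')})
cv2.imwrite('pics/s4c.png',cv2.resize(d['img'][170:290,240:360],(600,600),interpolation=cv2.INTER_CUBIC)[:,:,::-1])
Q=pts(d)
for v in range(210,262,2): print(v,[tuple(np.round(Q[v,u],3)) for u in(306,308,310)],d['img'][v,308])
```

```text
{'clock': np.float64(8.85), 'position': array([0.5824, 0.1514, 0.1746]), 'ee_rot': array([-7.7320e-01, -3.0448e+00,  2.0000e-04]), 'force': array([-0.3593,  0.0908, -3.7949]), 'ft_torque': array([ 0.1332, -0.1196, -0.0449]), 'width': np.float64(0.3631), 'gripper_force': np.float64(24.9996)}
210 [(np.float64(0.579), np.float64(0.159), np.float64(0.207)), (np.float64(0.574), np.float64(0.158), np.float64(0.207)), (np.float64(0.571), np.float64(0.156), np.float64(0.207))] [10 11 10]
212 [(np.float64(0.576), np.float64(0.164), np.float64(0.205)), (np.float64(0.573), np.float64(0.162), np.float64(0.205)), (np.float64(0.568), np.float64(0.161), np.float64(0.206))] [13 13 13]
214 [(np.float64(0.575), np.float64(0.166), np.float64(0.201)), (np.float64(0.57), np.float64(0.166), np.float64(0.203)), (np.float64(0.568), np.float64(0.162), np.float64(0.202))] [11 11 11]
216 [(np.float64(0.576), np.float64(0.164), np.float64(0.195)), (np.float64(0.571), np.float64(0.165), np.float64(0.197)), (np.float64(0.569), np.float64(0.161), np.float64(0.195))] [12 11 11]
218 [(np.float64(0.575), np.float64(0
[... 3501 characters left out ...]
7), np.float64(0.171), np.float64(0.096)), (np.float64(0.565), np.float64(0.17), np.float64(0.096))] [110 113 105]
256 [(np.float64(0.573), np.float64(0.175), np.float64(0.091)), (np.float64(0.569), np.float64(0.173), np.float64(0.091)), (np.float64(0.566), np.float64(0.169), np.float64(0.089))] [110 114 107]
258 [(np.float64(0.574), np.float64(0.173), np.float64(0.083)), (np.float64(0.569), np.float64(0.173), np.float64(0.085)), (np.float64(0.566), np.float64(0.169), np.float64(0.083))] [107 111 105]
260 [(np.float64(0.574), np.float64(0.175), np.float64(0.078)), (np.float64(0.569), np.float64(0.174), np.float64(0.08)), (np.float64(0.566), np.float64(0.17), np.float64(0.078))] [109 113 105]
```

View pics/s4c.png

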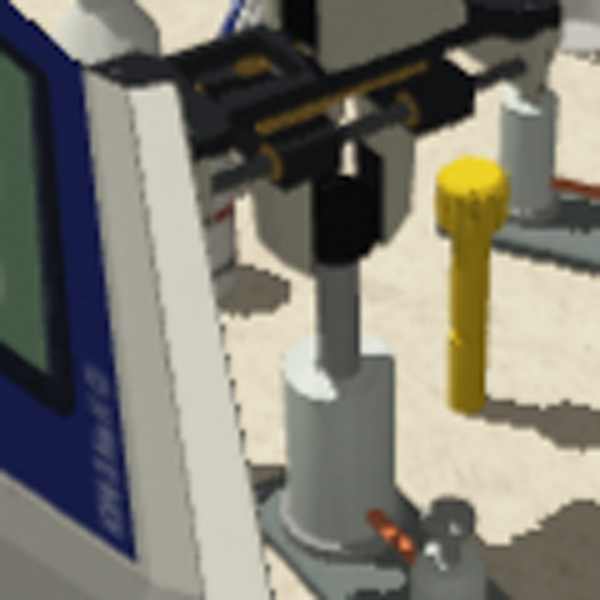

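The rod is drawn up straight: the knob is at (348,215), its lower edge at row 262, and the barrel's mouth at row 372 of the crop. I'll cross-check the height from the knob's lower edge before and after.

Run:
```python
from h import *
def edge(f,v0,v1):
    d=dict(np.load(f+'.npz')); g=d['img'].astype(float).mean(2); R=cv2.Rodrigues(d['rvec'])[0]; C=-R.T@d['tvec'].ravel(); out=[]
    n=np.array([C[0]-.581,C[1]-.1515,0]); n/=np.linalg.norm(n); p0=np.array([.581,.1515,0])+.017*n
    for u in(307,308,309,310):
        c=g[v0:v1,u]; i=np.where((c[:-1]<40)&(c[1:]>=40))[0][-1]; v=v0+i+(40-c[i])/(c[i+1]-c[i])
        r=R.T@[(u-d['cx'])/d['fx'],(v-d['cy'])/d['fy'],1]; t=(p0-C)@n/(r@n); out.append((C+t*r)[2])
    return np.round(out,4)
print(edge('s3',232,244),edge('s4',216,230))
s=arm.observe();print(s['position'],s['force'],s['dq'].round(4))
P=pts(dict(np.load('s4.npz'))); X=P[265:290,315:345].reshape(-1,3); print('vent',np.median(X[(X[:,2]>.07)&(X[:,2]<.09),2]))
```

```text
[0.1359 0.1358 0.1363 0.1369] [0.18   0.18   0.1804 0.181 ]
[0.58241607 0.15142821 0.17460143] [-0.35927846  0.09076813 -3.79486302] [-0.001   0.0012  0.001   0.0003 -0.0008 -0.0008  0.0017]
vent 0.08273773995539618
```

Vision gives a rise of about 44.1 mm and the TCP gives 44.5 mm, so I'll add 0.6 mm and hold.

Emit:
jog_arm(rows=[[[0, 0, 0.06], [0, 0, 0], 0.2], [[0, 0, 0.06], [0, 0, 0], 0.2], [[0, 0, 0.06], [0, 0, 0], 0.2], [[0, 0, 0.06], [0, 0, 0], 0.2], [[0, 0, 0.06], [0, 0, 0], 0.2], [[0, 0, 0.06], [0, 0, 0], 0.2]])

```text
clock: 9.6
position: [0.5825, 0.1515, 0.1753]
ee_rot: [0.773, 3.045, 0.0]
force: [0.4, 0.5, -4.5]
width: 0.366
gripper_force: 25.0
```

Run:
```python
from cell import arm
s=arm.observe();print(s['position'],s['force'],s['gripper_force'],s['width'])
print(arm.sign_off())
```

```text
[0.5825149  0.15148048 0.17533177] [ 0.42701437  0.4831792  -4.53946357] 24.999530911445618 0.36552275034814086
the job is handed in; nothing more can be done
None
```

The job is handed in at about 9.6 s: I pressed the big cylinder's vent to its stop (about 41 N on the fingertips there) and it sprang back, then drew the rod straight up about 45 mm, where the gripper holds it at 25 N; the groove itself was not visible in the images, so that height comes from the arm position and the knob's edge.

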